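# Screw the lid into the coffee carafe with its beak over the spout

## Task

Put the twist lid that stands on the table back on the full coffee carafe: feel for the start of the thread with only light pressure, then screw the lid in until its pouring beak stands squarely over the carafe's spout, and leave it there, level and drawn down on its seal. Do not press hard, do not tip the carafe or push it across the table, and leave the other things where they are.

Things in the scene. Friction and masses are not known exactly. Their poses are not given: they have to be found in the camera images.
- carafe: Full, loose steel vacuum carafe, about 2 kg, upright: body 124 mm across, rim 185 mm high. Origin: centre of its underside; z up; +x points along the pouring spout, -x along the black handle (reaches 110 mm from the axis, top 168 mm high). The lid tightens clockwise (from above), about 45 to 105 degrees from thread gap to spout: no end stop, only slowly rising drag, and it stays where left.
- carafe_mouth (a point): Centre of the rim, 185 mm above the underside, axes as the carafe's. Neck 70 mm wide inside, 30 mm deep. In it three equal thread flights (57 mm inner diameter, 4 mm thick, 92 degrees long), 120 degrees apart with 28 degree gaps between for the lid's lugs. Each flight falls 2.9 mm per radian clockwise from its high end, which has its top 6 mm below the rim, just clockwise of a gap.
- carafe_spout (a point): Tip of the spout lip at rim height, 55 mm from the axis along +x. The gap to use lets the lid down with its beak 74 degrees anticlockwise of the spout, give or take 27: the thread insert is unmarked and sits differently in each carafe, so see or feel for the gap. Each gap admits the lid over about 10 degrees of turn; the other two gaps bring the beak to the wrong place.
- carafe_seal (a point): Centre of the free seal's top, 189 mm above the carafe's underside: a black springy ring lying on the rim, 4 mm proud of it, about 1.8 N per mm of squeeze, 4 mm of travel. The lid's flange comes down on it. From the gap the lid turns freely for about 30 degrees, then the thread draws it down 2.9 mm per radian.
- lid: Loose twist lid, 64 mm high, 0.12 kg, standing on its plug. Origin: centre of the plug's underside; z up; +x along its pouring beak (flat tongue 18 mm wide, to 53 mm from the axis). Plug 52 mm across, 24 mm high, with three lugs 0, 120 and 240 degrees from the beak: 7.6 mm wide, 65 mm across over their tips, 3 to 9 mm above the underside. Black flange 82 mm across, from 24 to 34 mm.
- lid_grip (a point): Point to grip, on the lid's axis, 55 mm above its underside, in the wing: a black block on top, 18 mm thick (along y), 58 mm long (along x), from 34 to 64 mm. Axes as the lid's. Lid origin above the carafe's underside: 171 to 176 mm with lugs on top of the thread, 165 with lugs in the gaps and flange just on the seal, 161.5 to 164.2 screwed in with beak over spout.
- lid_beak (a point): Tip of the lid's pouring beak, 52 mm from the lid's axis along its +x, 30 mm above its underside. Axes as the lid's.
- mug: Bystander: white mug, 82 mm across, 95 mm high. Origin under its centre.
- sugar_jar: Bystander: white jar with steel cap, 64 mm across, 85 mm high. Origin under its centre.
- phone: Bystander: phone lying flat, 72 x 148 x 9 mm. Origin under its centre.
- spoon: Bystander: steel spoon, 140 mm long, lying along its x.
- pen: Bystander: pen lying on the table, 120 mm long along its x.
- ballpoint: Bystander: pen lying on the clipboard, 120 mm long along its x.

How it is judged:
On the way, in this order (a step that is already met when the one before it is completed fails the run):
1. the lid is lifted clear of the table (height (world z) of lid above 0.06 m), for 0.2 s.
2. the lid's lugs are down through the gaps of the thread, beak still well anticlockwise of the spout, lid level (z of lid in the frame of carafe below 0.1685 m and horizontal distance between lid and carafe below 0.006 m and y of lid_beak in the frame of carafe above 0.028 m and angle between lid's own z axis and vertical below 0.08 rad), for 0.1 s.
At the end, for the whole second after the job is handed in: The lid is screwed in, let go and at rest: level within 3 degrees, its origin under 164.7 mm above the carafe's underside (drawn onto the seal), beak tip within 7 mm sideways of the spout's line; the carafe upright within 25 mm of its start, bystanders undisturbed (z of lid in the frame of carafe between 0.158 and 0.1647 m and horizontal distance between lid and carafe below 0.006 m and x of lid_beak in the frame of carafe above 0.04 m and y of lid_beak in the frame of carafe between -0.007 and 0.007 m and angle between lid's own z axis and vertical below 0.05 rad and angle between carafe's own z axis and vertical below 0.03 rad and distance of carafe from where it was at the start of the episode below 0.025 m and linear speed of each of lid, carafe below 0.01 m/s); the robot touches nothing.
It fails at once if the lid is pressed hard on the carafe (over 40 N) (contact force between lid and carafe above 40 N).
It fails at once if the carafe is tipped (over 6 degrees) (angle between carafe's own z axis and vertical above 0.1 rad).
It fails at once if the carafe is pushed across the table (over 25 mm) (distance of carafe from where it was at the start of the episode above 0.025 m).
It fails at once if a bystander is moved (over 20 mm) (distance of any of mug, sugar_jar, phone, spoon, pen, ballpoint from where it was at the start of the episode above 0.02 m).
It also fails if it takes over 72 s, if anything falls off the work surface, if the arm or the gripper's body presses on something with over 40 N, if the wrist force passes 120 N, or if a joint passes its speed limit or range.

## Robot

A 7-joint arm with a two-finger parallel gripper is mounted at the origin on the work surface. World frame = base frame: x ahead of the robot, y to its left, z up, the work surface at z = 0. Lengths are in m, angles in rad, forces in N, time in s.
With the tool pointing down it reaches from about 0.4 to 0.925 m from the base axis. Payload 4.1 kg.
Tool frame: the origin (TCP) lies at the very end of the fingers, on their centre line; the grasp point (between the pads) lies 19 mm behind it; z points along the fingers, y is the line along which they close (so a half turn about z gives the same grasp; the last joint's range is limited). The gripper opens to 85 mm and grips with 20 to 120 N. Pads are 22 mm wide; open, the fingers measure 114 mm over their backs; the gripper's body (76 mm by 85 mm) begins 54 mm behind the grasp point. The pads swing forward as they close: fully open they stand 13 mm farther back than shut.
Start: joints at [1.203, 0.398, 0.045, 1.537, -0.019, 1.207, -0.051], TCP at [0.173, -0.627, 0.231] pointing down, gripper open.
Joint ranges: [-2.82, 2.82], [-0.49, 2.23], [-1.37, 1.46], [0, 2.46], [-1.36, 4.5], [0.23, 2], [-2.94, 2.94]. Speed limits (rad/s): [2.57, 2.57, 3.14, 3.14, 3.14, 3.14, 3.14].

## Interface

Orientations are given as a unit quaternion [x, y, z, w].
In Python, from rig import ctrl, eyes gives the robot as it stands (ctrl), with the cameras (eyes).
- The arm moves only by the tool creep_tool, called after ">>>" by a JSON object that holds its "name" and its "arguments", one argument or row to a line. Schema: {"type":"object","properties":{"motion":{"type":"object","properties":{"offsets":{"type":"array","items":{"type":"array","items":{"type":"number"},"minItems":6,"maxItems":6},"minItems":1,"maxItems":20}},"additionalProperties":false,"required":["offsets"]},"jaw":{"type":"number"},"grip_force":{"type":"number"},"only":{"type":"string"},"quiet":{"type":"boolean"},"lines":{"type":"string"}},"required":["motion"],"additionalProperties":false}. motion is an object whose key "offsets" holds a list of rows, 1 to 20 of them, each of 6 numbers: dx, dy, dz in shares of the most that a row can go, 1 being 62.5 mm, then a rotation vector rx, ry, rz in shares of 120 degrees (1.0 is 120 degrees); each row shifts and turns the commanded pose from where the row before left it, along the tool's axes as they then stand; what a row does not reach is not made up. A row lasts 1/8 s, in which the tool goes at most 0.0625 m and 0.188 rad, less where a joint would pass 70% of its speed; a pose out of reach is approached as far as the arm can. jaw is the finger opening in m, set as the call begins (left out keeps the last). The fingers move at their own pace and stop on an object; grip_force is the grip in N (left out, the last holds). Time passes only in rows, so rows that do not move let the fingers close. The tool returns the time, the measured TCP pose, the force, the opening and the grip force at its end. only (a regular expression) keeps the lines of the reply that match it, lines (a string "A,B") keeps lines A to B, and quiet returns only ok. A shift or turn number past 1, either way, is cut back to 1. Input that does not fit is refused with a message, and nothing moves.
- ctrl.get_obs(): the state, without advancing time (a new reading comes with each control period).
- eyes.capture(name): name is "side" or "top" or "wrist"; returns the picture (480x640x3 uint8, red, green, blue); there is no depth.
- eyes.camera_info(name): a dict with "fx", "fy", "cx", "cy" (pixels), "rvec" (rotation vector, rad) and "tvec" (3), from world to camera coordinates, as OpenCV has them; the wrist camera has in their place "T_tool_cam" (4x4, takes a point from camera to tool coordinates, whose origin is the TCP and whose axes are the flange's). Camera axes: x right, y down, z forward; pixel columns grow to the right and rows downward; lengths in m; the calibration is good to about 2 mm. A picture is of the moment at which its call begins: read the wrist's pose just before it. camera_info takes no time and is no camera call.
- ctrl.sign_off(): hands the job in; it is judged then, once.
The state is a dict: "time_s": time; "joint_pos": joint angles; "qd": joint speeds; "effort": joint torques, N m; "ee_pos": TCP position; "ee_rot": TCP orientation; "ft_force": force on the tool from outside, world axes, zero at the start; "ft_torque": the same for the moment, N m; "grip_width": finger opening in m; "gripper_force": force on a finger pad.
Only numpy, scipy, OpenCV 4.12 (cv2) and the standard library are available. Lean on these libraries where they do the work, as an engineer would, in place of code of your own. Each camera call takes 0.05 s, during which the arm holds its last target. There are 200 camera calls.

## Working session

There is one attempt and no reset: what is moved stays moved. The work goes in short steps, Python scripts to look and compute and a tool call to move; the robot and the scene stay as the last step left them, time stands still between calls to the robot, and variables do not carry over. Pictures are saved under pics/ and viewed, at most 10 in all, crops included, and the job is handed in when it is done.

```bash
ls; mkdir -p pics; python3 - <<'E'
from rig import ctrl, eyes
import cv2
o=ctrl.get_obs();print(o)
for n in("side","top","wrist"):
    cv2.imwrite(f"pics/{n}0.png",eyes.capture(n)[:,:,::-1]);print(n,eyes.camera_info(n))
E
```

```text
pics
rig.py
{'time_s': 0.0, 'joint_pos': array([ 1.20301065,  0.39919319,  0.04503889,  1.53788942, -0.01868186,
        1.20690694, -0.05071062]), 'qd': array([ 4.80259154e-05, -5.27831690e-04, -7.10445080e-04,  1.56433354e-04,
        1.37344909e-03, -2.26327326e-04,  1.20222087e-03]), 'effort': array([ 8.77741127e-05, -4.75130832e+01,  1.36472091e+00, -2.54213279e+01,
        1.15587964e-02,  9.45341686e-03, -1.95312907e-05]), 'ee_pos': array([ 0.17245593, -0.62603902,  0.23025862]), 'ee_rot': array([ 9.90975472e-01,  1.34039691e-01, -2.08928251e-04, -9.65542930e-04]), 'ft_force': array([-0.09078431,  0.09303746, -0.78673834]), 'ft_torque': array([0.04526339, 0.0175343 , 0.00405399]), 'gripper_force': 0.0, 'grip_width': 0.0855837024937844}
side {'fx': 613.6029657733745, 'fy': 613.6029657733745, 'cx': 320.8169343661617, 'cy': 235.4521829601001, 'rvec': array([ 0.12845148, -2.83955675,  1.24597242]), 'tvec': array([0.59176097, 0.05002494, 1.71685268])}
top {'fx': 479.32689705891346, 'fy': 479.32689705891346, 'cx': 317.19249776832584, 'cy': 245.37647529031645, 'rvec': array([ 2.12628175, -2.11706733,  0.14746015]), 'tvec': array([0.14268919, 0.59963574, 1.06157262])}
wrist {'fx': 336.8267363326081, 'fy': 336.8267363326081, 'cx': 321.57341397682956, 'cy': 240.9480247863647, 'T_tool_cam': array([[-3.57859851e-04, -9.44588532e-01, -3.28256572e-01,
         8.45330631e-02],
       [ 9.99999136e-01,  7.71231071e-05, -1.31211126e-03,
         8.23430065e-04],
       [ 1.26472142e-03, -3.28256758e-01,  9.44587688e-01,
        -1.42034766e-01],
       [ 0.00000000e+00,  0.00000000e+00,  0.00000000e+00,
         1.00000000e+00]])}
```

View pics/top0.png

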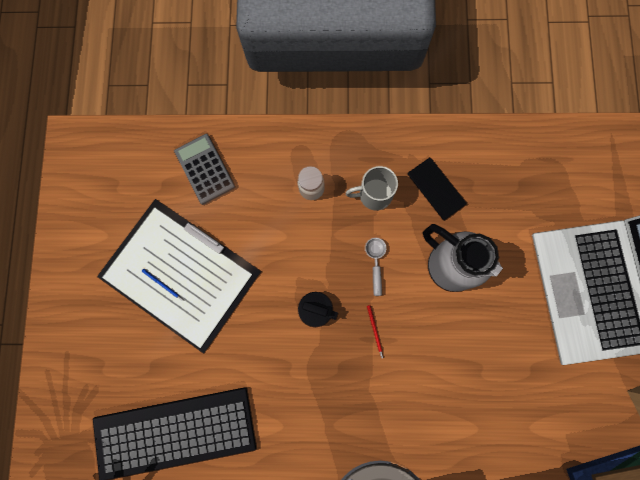

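View pics/side0.png

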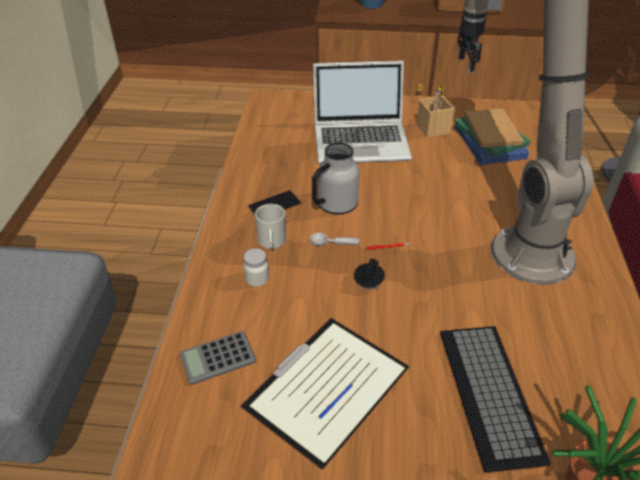

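The top view shows the lid at about (317,310) with its beak to the right. The carafe mouth is near (475,254), with the handle up-left and the spout at about (497,268). The side view shows the lid at (370,274) and the carafe rim at (339,153).

```bash
cat > h.py <<'E'
from rig import ctrl, eyes
import cv2, numpy as np
from scipy.spatial.transform import Rotation as R
def cam(n):
    i=eyes.camera_info(n)
    if n=="wrist":
        o=ctrl.get_obs();T=np.eye(4);T[:3,:3]=R.from_quat(o["ee_rot"]).as_matrix();T[:3,3]=o["ee_pos"]
        Tc=T@i["T_tool_cam"];Rm=Tc[:3,:3];c=Tc[:3,3]
    else:
        Rm=R.from_rotvec(i["rvec"]).as_matrix().T;c=-Rm@i["tvec"]
    return i,Rm,c
def rays(C,p):
    i,Rm,c=C;p=np.atleast_2d(np.asarray(p,float))
    return np.c_[(p[:,0]-i["cx"])/i["fx"],(p[:,1]-i["cy"])/i["fy"],np.ones(len(p))]@Rm.T
def onz(C,p,z):
    d=rays(C,p);c=C[2];return c+d*((z-c[2])/d[:,2])[:,None]
def proj(C,X):
    i,Rm,c=C;q=(np.atleast_2d(X)-c)@Rm;return np.c_[q[:,0]/q[:,2]*i["fx"]+i["cx"],q[:,1]/q[:,2]*i["fy"]+i["cy"]]
def tri(C1,p1,C2,p2):
    a=rays(C1,p1)[0];b=rays(C2,p2)[0];s=np.linalg.lstsq(np.c_[a,-b],C2[2]-C1[2],rcond=None)[0]
    P,Q=C1[2]+s[0]*a,C2[2]+s[1]*b;return (P+Q)/2,np.linalg.norm(P-Q)
def save(n,im): cv2.imwrite(f"pics/{n}.png",im)
E
python3 - <<'E'
from h import *
t=cv2.imread("pics/top0.png");s=cv2.imread("pics/side0.png")
a=lambda im,x,y,w=100,h=75:cv2.resize(im[y:y+h,x:x+w],(400,300),interpolation=cv2.INTER_CUBIC)
save("crop1",np.vstack([np.hstack([a(t,270,270),a(t,415,215)]),np.hstack([a(s,320,240),a(s,290,140)])]))
T,S=cam("top"),cam("side")
print(onz(T,[[317,310],[335,313]],.03),tri(T,[475,254],S,[339,153]),onz(T,[[475,254],[430,235],[498,268]],.185))
E
```

```text
[[0.45085456 0.14536021 0.03      ]
 [0.44421412 0.10367031 0.03      ]] (array([ 0.55898519, -0.17813594,  0.18108844]), np.float64(0.0025080931837516435)) [[ 0.5596621  -0.17709542  0.185     ]
 [ 0.59854676 -0.0881268   0.185     ]
 [ 0.53139607 -0.22146189  0.185     ]]
```

View pics/crop1.png

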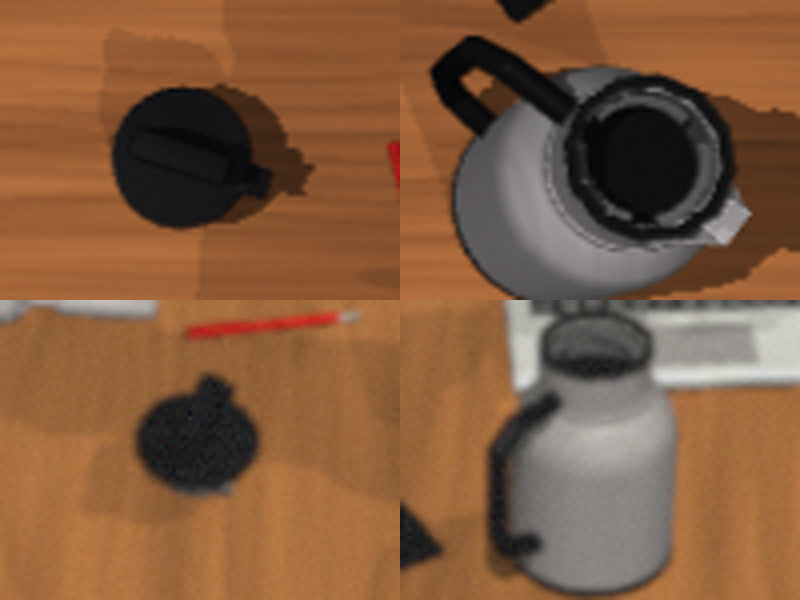

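Crop: the lid flange centre in the top view is near (315,309.5) and the beak tip is at (337.5,315). The seal centre is (477.5,254.5), the spout tip (501,268), and thread flights can be seen inside the mouth. I'll bring the wrist camera over the mouth to find the gaps.

Careful with the scale: shifts go in shares of 62.5 mm and turns go in shares of 120 degrees. That gives: -0.06 m is -0.96, 0.0445 m is 0.712, -0.17 rad / 2.0944 = -0.0812.

>>> {"name": "creep_tool", "arguments": {
  "motion": {"offsets": [[0, 0, -0.96, 0, 0, 0], [0, 0, -0.96, 0, 0, 0], [0.712, -0.416, 0, 0, 0, 0], [0.712, -0.416, 0, 0, 0, 0], [0.712, -0.416, 0, 0, 0, 0], [0.712, -0.416, 0, 0, 0, 0], [0.712, -0.416, 0, 0, 0, 0], [0.712, -0.416, 0, 0, 0, 0], [0.712, -0.416, 0, 0, 0, 0], [0.712, -0.416, 0, 0, 0, 0], [0.712, -0.416, 0, 0, 0, 0], [0.712, -0.416, 0, 0, 0, 0], [0, 0, 0, 0, 0, -0.0812], [0, 0, 0, 0, 0, -0.0812], [0, 0, 0, 0, 0, -0.0812], [0, 0, 0, 0, 0, -0.0812], [0, 0, 0, 0, 0, -0.0812], [0, 0, 0, 0, 0, -0.0716], [0, 0, 0, 0, 0, 0], [0, 0, 0, 0, 0, 0]]}
}}

```text
time_s: 2.65
ee_pos: [0.5325, -0.2578, 0.3511]
ee_rot: [0.806, 0.592, -0.0, -0.0]
ft_force: [0.6, 0.0, -0.9]
grip_width: 0.0851
gripper_force: 0.0
```

```bash
python3 - <<'E'
from h import *
C=cam("wrist");im=eyes.capture("wrist")[:,:,::-1];save("w1",im)
print(C[2],proj(C,[[.5597,-.177,.185],[.531,-.2215,.185]]))
E
```

```text
[ 0.55810832 -0.17803976  0.49312864] [[323.68654668 122.66021394]
 [308.19081023 181.94703631]]
```

View pics/w1.png

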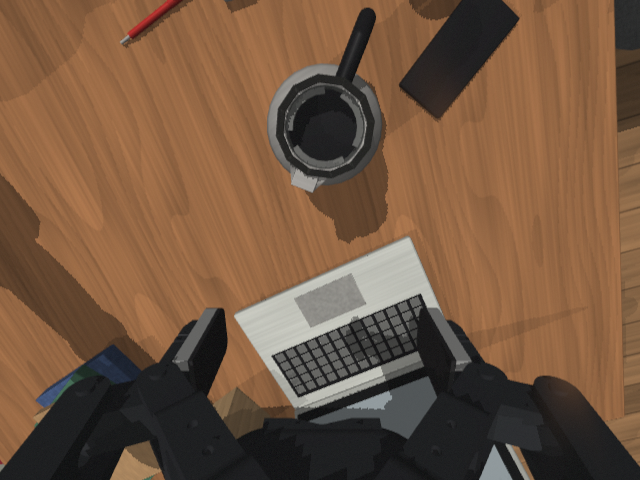

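The wrist view shows the mouth at about (324,126), the spout at about (305,182) and the handle to the top right. Next is an enlarged crop of the threads.

```bash
python3 - <<'E'
from h import *
C=cam("wrist");im=cv2.imread("pics/w1.png");x,y=264,66
z=cv2.resize(im[y:y+130,x:x+130],(600,600),interpolation=cv2.INTER_CUBIC)
z=(255*(z/255.)**.5).astype(np.uint8)
pw=cv2.warpPolar(cv2.cvtColor(im,cv2.COLOR_BGR2GRAY),(60,360),(324,126),60,cv2.WARP_POLAR_LINEAR)
save("w1z",z)
print(np.c_[np.arange(0,360,6),pw[::6,22:46:2]])
E
```

```text
[[  0  34  35  34  36  35  41 100 101 100  93 102  37]
 [  6  35  33  35  34  34  59 101 101 102  97  55  38]
 [ 12  35  34  36  35  34  41 101 101 101  84  62  34]
 [ 18  35  35  35  35  34  34  99 102  95  78  85  40]
 [ 24  35  35  34  33  35  38 102 102 101  84 157  45]
 [ 30  34  33  33  34  33  37  94 101 101  84 143  40]
 [ 36  33  34  36  31  34  31  29  31  45  65 119  37]
 [ 42  35  34  34  32  31  30  31  30  56  77 133  34]
 [ 48  28  33  31  30  32  31  31  32  55  73 127  44]
 [ 54  34  34  31  28  29  31  32  32  54  66 136  71]
 [ 60  32  30  32  30  33  30  39  93  94  72  92  67]
 [ 66  32  32  31  29  31  29  56 106 105 100  92  68]
 [ 72  33  32  30  34  30  31  41 104  99  93 101  37]
 [ 78  31  31  30  32  30  32  36  95  94  94  98 129]
 [ 84  30  32  32  31  31  31  62 100  95  95  96 114]
 [ 90  31  31  33  32  33  30  47  97  97  95  96  84]
 [ 96  32  32  31  30  29  32  65  97  97  90  95  46]
 [102  30  30  32  31  29  29  39  97  97  84 101  83]
 [108  32  32  32  32  32  30  72  98  96  90 112 102]
 [114  30  32  33  32  31  31  73  98  98  82 100  60]

[... 1500 characters left out ...]
23  25  25  27  26  23  35  45  88  33]
 [288  24  23  26  22  26  26  25  26  42  47  90  42]
 [294  25  24  24  25  27  24  26  27  44  53  84  82]
 [300  26  24  25  23  27  28  94 102  66  58  80  35]
 [306  25  23  25  26  24  41 102 100  66  61 126  36]
 [312  25  25  26  23  26  29  99 102  69  60  85  37]
 [318  32  23  24  26  22  29 100 100  68  63 101  36]
 [324  34  25  21  24  23  56 101 101  67  77 104  43]
 [330  37  33  22  25  26  54 100 102  90  72 160  36]
 [336  34  30  24  25  22  30 100 101 100 117  68  38]
 [342  34  35  31  23  24  29 100 102  89  84  35  38]
 [348  33  33  36  34  22  32 100 101 100  69  63  36]
 [354  35  35  35  35  33  65 100 101 100 103 107  36]]
```

View pics/w1z.png

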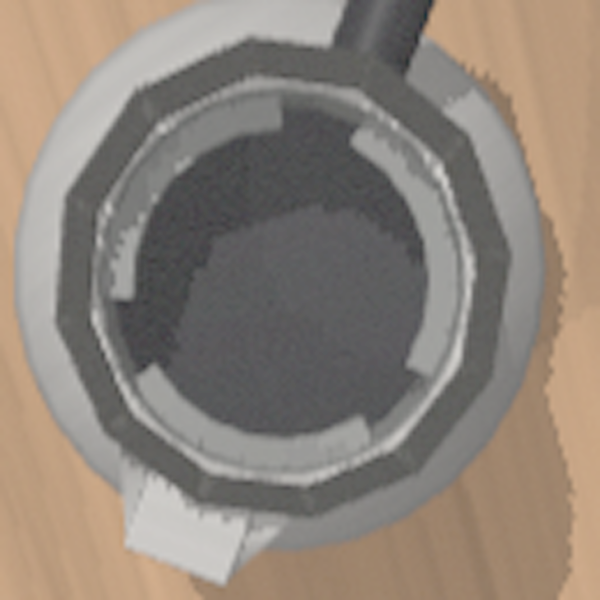

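Threads are clear. In the zoom, the gaps lie at lower right (410,372)–(360,425), left (132,300)–(145,370) and top (280,115)–(355,135). The spout tip spans (125,548)–(228,583) and the seal centre is about (284,276).

```bash
cat > m.py <<'E'
from h import *
def ringfit(im,c,r0,r1,thr=62,skip=lambda a:False):
    g=cv2.GaussianBlur(im,(3,3),0).max(2);P=[]
    for a in np.arange(0,360,3):
        if skip(a):continue
        u=np.array([np.cos(np.radians(a)),np.sin(np.radians(a))])
        for r in np.arange(r0,r1,.25):
            q=c+r*u
            if g[int(round(q[1])),int(round(q[0]))]>thr: P.append(q);break
    P=np.array(P,np.float32)
    e=cv2.fitEllipse(P);return e,len(P)
E
python3 - <<'E'
from m import *
W=cam("wrist");im=cv2.imread("pics/w1.png")
e,n=ringfit(im,np.array([325.5,125.8]),44,58,skip=lambda a:270<a<325);print("wrist seal",e,n)
T=cam("top");S=cam("side");t=cv2.imread("pics/top0.png")
e2,n=ringfit(t,np.array([477.5,254.5]),18,28,skip=lambda a:170<a<250);print("top seal",e2,n)
c,g=tri(W,e[0],T,e2[0]);print("tri",c,g)
for z in(.187,.189):print(onz(W,[e[0]],z),onz(T,[e2[0]],z))
c=onz(W,[e[0]],.188)[0]
f=lambda p:np.array(p)/4.615+[264,66]
ang=lambda p,z:(lambda d:(round(float(np.degrees(np.arctan2(d[1],d[0]))),1),round(float(np.hypot(d[0],d[1])*1e3),1)))(onz(W,[f(p)],z)[0]-c)
print("spout",ang((177,566),.185))
for lo,hi in(((410,372),(360,423)),((132,300),(145,372)),((281,117),(355,138))):print(ang(lo,.1743),ang(hi,.179))
# lid
e3,n=ringfit(t,np.array([315.3,309.5]),10,24,thr=60,skip=lambda a:a<60 or a>300);print("lid top",e3,n)
s=cv2.imread("pics/side0.png")
print(onz(T,[e3[0],(337.5,315)],.034))
print(tri(T,(315.3,309.5),S,(320+198/4,240+140/4)))
E
```

```text
wrist seal ((325.4559326171875, 124.65081024169922), (93.27851104736328, 100.26201629638672), 117.83517456054688) 102
top seal ((477.11187744140625, 254.56460571289062), (41.005592346191406, 43.435302734375), 102.03302001953125) 93
tri [ 0.55934004 -0.1795916   0.18844623] 0.002937750022354282
[[ 0.56068411 -0.17897667  0.187     ]] [[ 0.55822283 -0.18065089  0.187     ]]
[[ 0.56066721 -0.17897027  0.189     ]] [[ 0.55792419 -0.18003891  0.189     ]]
spout (-128.1, 59.4)
(-54.4, 31.5) (-79.2, 32.2)
(173.0, 29.9) (-162.6, 32.7)
(73.6, 27.3) (42.9, 26.9)
lid top ((315.55908203125, 308.780517578125), (35.11064910888672, 35.623619079589844), 54.79950714111328) 81
[[0.45349898 0.14859698 0.034     ]
 [0.43958024 0.09795235 0.034     ]]
(array([0.45177184, 0.14945601, 0.0259592 ]), np.float64(0.0006900979980328019))
```

To row units: 0.04 m is 0.64.

>>> {"name": "creep_tool", "arguments": {
  "motion": {"offsets": [[0.64, 0, 0, 0, 0, 0], [0.64, 0, 0, 0, 0, 0], [0, 0, 0, 0, 0, 0], [0, 0, 0, 0, 0, 0]]}
}}

```text
time_s: 3.2
ee_pos: [0.5562, -0.182, 0.3513]
ee_rot: [0.806, 0.592, -0.0, 0.0]
ft_force: [-0.2, -0.8, 0.3]
grip_width: 0.0856
gripper_force: 0.0
```

```bash
cat > c.py <<'E'
from m import *
from scipy.optimize import least_squares
def circ(X,r=None):
    f=lambda p:np.hypot(X[:,0]-p[0],X[:,1]-p[1])-(p[2] if r is None else r)
    s=least_squares(f,[*X[:,:2].mean(0),.03],loss="soft_l1",f_scale=.0005);return s.x
def flights(im,W,c0,z=.1767):
    g=cv2.GaussianBlur(im,(3,3),0).max(2);k=336.8/(W[2][2]-z);P=[];A=[]
    px=proj(W,[[*c0,z]])[0]
    for a in range(0,360,2):
        for r in np.arange(.018,.0345,.0002):
            q=proj(W,[[c0[0]+r*np.cos(np.radians(a)),c0[1]+r*np.sin(np.radians(a)),z]])[0]
            if g[int(round(q[1])),int(round(q[0]))]>47:P.append([c0[0]+r*np.cos(np.radians(a)),c0[1]+r*np.sin(np.radians(a))]);A.append((a,round(r*1e3,1)));break
    return np.array(P),A
E
python3 - <<'E'
from c import *
W=cam("wrist");im=eyes.capture("wrist")[:,:,::-1].copy();save("w2",im);print(W[2])
p=proj(W,[[.5605,-.179,.189]])[0];print(p)
import pickle
e,n=ringfit(im,p,43,60,skip=lambda a:270<a<325);print(e,n,onz(W,[e[0]],.189))
P,A=flights(im,W,(.5600,-.1795));print(circ(P),A)
x,y=int(p[0])-65,int(p[1])-65
z=cv2.resize(im[y:y+130,x:x+130],(600,600),interpolation=cv2.INTER_CUBIC);save("w2z",(255*(z/255.)**.5).astype(np.uint8));print(x,y)
E
```

```text
[ 0.58175213 -0.10204915  0.49320119]
[325.00576837 214.82005071]
((324.6806945800781, 215.2548828125), (87.04749298095703, 89.3215560913086), 92.45655822753906) 102 [[ 0.56008774 -0.1793085   0.189     ]]
[ 0.55923304 -0.18043079  0.02792608] [(0, np.float64(27.2)), (2, np.float64(27.4)), (4, np.float64(26.8)), (6, np.float64(27.0)), (8, np.float64(27.0)), (10, np.float64(26.8)), (12, np.float64(27.4)), (14, np.float64(26.8)), (16, np.float64(26.2)), (18, np.float64(26.6)), (20, np.float64(26.2)), (22, np.float64(25.8)), (24, np.float64(26.6)), (26, np.float64(26.6)), (28, np.float64(27.0)), (30, np.float64(26.2)), (32, np.float64(26.0)), (34, np.float64(25.8)), (36, np.float64(26.4)), (38, np.float64(25.8)), (40, np.float64(26.2)), (42, np.float64(25.8)), (44, np.float64(26.4)), (46, np.float64(27.2)), (48, np.float64(30.6)), (50, np.float64(31.2)), (52, np.float64(30.8)), (54, np.float64(31.4)), (56, np.float64(31.0)), (68, np.float64(31.
[... 2697 characters left out ...]
p.float64(29.8)), (306, np.float64(29.4)), (308, np.float64(28.8)), (310, np.float64(28.0)), (312, np.float64(28.4)), (314, np.float64(28.0)), (316, np.float64(27.4)), (318, np.float64(27.2)), (320, np.float64(27.6)), (322, np.float64(27.2)), (324, np.float64(27.8)), (326, np.float64(27.4)), (328, np.float64(27.2)), (330, np.float64(28.0)), (332, np.float64(27.8)), (334, np.float64(27.6)), (336, np.float64(27.4)), (338, np.float64(27.2)), (340, np.float64(27.2)), (342, np.float64(27.0)), (344, np.float64(27.0)), (346, np.float64(27.0)), (348, np.float64(27.2)), (350, np.float64(27.2)), (352, np.float64(27.4)), (354, np.float64(27.4)), (356, np.float64(27.6)), (358, np.float64(26.8))]
260 149
```

View pics/w2z.png

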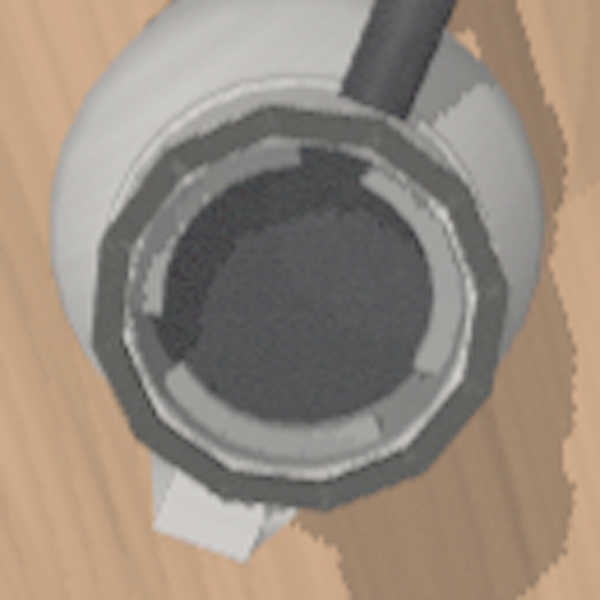

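Second view: same layout. Gaps are at (305,155)–(362,180), (148,315)–(168,372) and (415,375)–(378,425), and the spout tip spans (155,528)–(247,562). Next I compute angles about a per-image centre.

```bash
cat > lid.py <<'E'
E
python3 - <<'E'
from c import *
W2=cam("wrist")
W1=(W2[0],W2[1],np.array([0.55810832,-0.17803976,0.49312864]))
D=[("w1",W1,(264,66),[(125,548),(228,583)],[((418,375),(365,430)),((122,300),(142,375)),((281,112),(352,133))]),
   ("w2",W2,(260,149),[(155,528),(247,562)],[((422,373),(378,428)),((150,315),(168,375)),((302,155),(362,180))])]
for n,W,o,sp,gaps in D:
    im=cv2.imread(f"pics/{n}.png");P,A=flights(im,W,(.5595,-.180));cf=circ(P);print(n,"flights",cf)
    c=cf[:2]
    w=lambda p,z:onz(W,[np.array(p)/4.615+o],z)[0][:2]
    ang=lambda q:(round(float(np.degrees(np.arctan2(*(q-c)[::-1]))),1),round(float(np.hypot(*(q-c))*1e3),1))
    a,b=w(sp[0],.185),w(sp[1],.185);print("spout",ang((a+b)/2),"perp of lip",np.degrees(np.arctan2(*(b-a)[::-1]))+np.array([-90,90]),(a+b)/2)
    for lo,hi in gaps:print(ang(w(lo,.1743)),ang(w(hi,.179)))
# body axis: handle direction
E
```

```text
w1 flights [ 0.55914123 -0.18141567  0.02817519]
spout (-128.3, 56.8) perp of lip [-126.38479849   53.61520151] [ 0.52391959 -0.22594439]
(-49.2, 32.5) (-75.4, 32.2)
(168.1, 30.7) (-165.3, 31.5)
(71.9, 30.6) (45.7, 29.9)
w2 flights [ 0.55902371 -0.18112666  0.02792763]
spout (-128.4, 56.7) perp of lip [-129.44892762   50.55107238] [ 0.52379034 -0.22556532]
(-50.1, 32.3) (-75.4, 33.4)
(171.0, 31.2) (-166.1, 31.6)
(70.1, 29.3) (44.4, 28.4)
```

To row units: -0.04 m is -0.64, 0.03 m is 0.48.

>>> {"name": "creep_tool", "arguments": {
  "motion": {"offsets": [[0.64, -0.64, 0, 0, 0, 0], [0.64, -0.64, 0, 0, 0, 0], [0.64, -0.64, 0.32, 0, 0, 0], [0.64, -0.64, 0.48, 0, 0, 0], [0.64, -0.64, 0.48, 0, 0, 0], [0, 0, 0, 0, 0, 0], [0, 0, 0, 0, 0, 0]]}
}}

```text
time_s: 4.12
ee_pos: [0.4269, 0.0651, 0.2732]
ee_rot: [0.806, 0.592, 0.0, 0.001]
ft_force: [-0.6, -0.2, -0.3]
grip_width: 0.0856
gripper_force: 0.0
```

```bash
python3 - <<'E'
from c import *
W=cam("wrist");im=eyes.capture("wrist")[:,:,::-1].copy();save("w3",im)
print(list(W[2]))
p=proj(W,[[.452,.149,.034]])[0];print(p)
x,y=int(p[0])-80,max(0,int(p[1])-60)
z=cv2.resize(im[y:y+120,x:x+160],(800,600),interpolation=cv2.INTER_CUBIC);save("w3z",(255*(z/255.)**.45).astype(np.uint8));print(x,y)
E
```

```text
[np.float64(0.45233791319579153), np.float64(0.145008998506661), np.float64(0.4151543068850853)]
[320.28966996 120.67019681]
240 60
```

View pics/w3z.png

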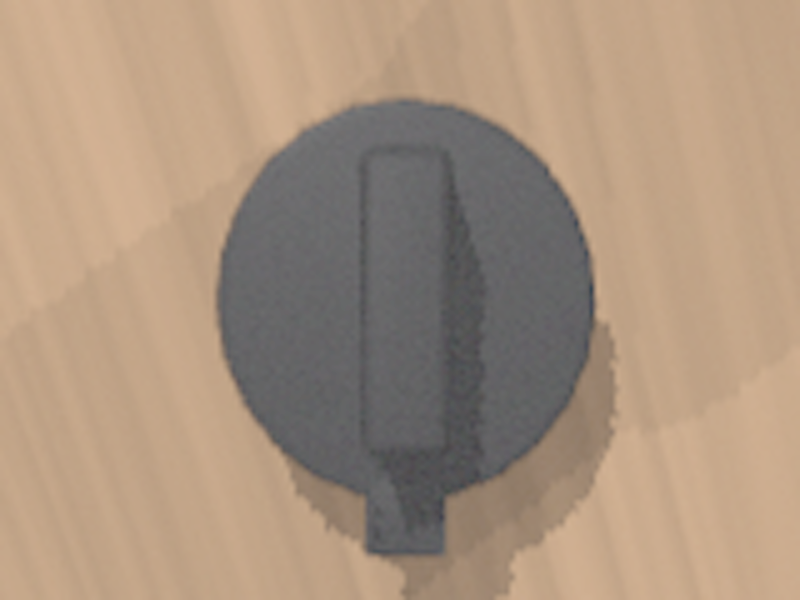

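The wing is parallel to the image vertical, centred at (404,299) in the zoom. The flange centre is (406,298) and the beak tip (405,553), so no yaw correction is needed.

```bash
python3 - <<'E'
from c import *
W=cam("wrist");T=cam("top");o=ctrl.get_obs()
f=(321.2,119.6);w=(320.8,119.8);b=(321,170.6)
F=onz(W,[f],.034)[0];G=onz(W,[w],.064)[0];B=onz(W,[b],.034)[0];print(F,G,B,np.degrees(np.arctan2(*(B-F)[1::-1])))
print(tri(W,f,T,(315.56,308.8)))
Rm=R.from_quat(o["ee_rot"]).as_matrix()
for X in(F,G):print("tool delta",(X-o["ee_pos"])@Rm)
print(np.degrees(np.arctan2(Rm[1,0],Rm[0,0])),Rm[:,2],np.round(o["joint_pos"],2))
E
```

```text
[0.45392576 0.14956226 0.034     ] [0.45340831 0.14911861 0.064     ] [0.43755582 0.09849484 0.034     ] -107.77353274394632
(array([0.45414603, 0.14960701, 0.0099135 ]), np.float64(0.0006090220005577373))
tool delta [ 0.08873069 -0.00050656  0.2394279 ]
tool delta [ 0.08815835 -0.00081874  0.20942724]
72.50642411064288 [ 1.58889550e-03 -2.79463442e-04 -9.99998699e-01] [ 0.38 -0.02 -0.61  1.95 -0.01  1.21 -0.54]
```

To row units: 0.05 m is 0.8, 0.04 m is 0.64.

>>> {"name": "creep_tool", "arguments": {
  "motion": {"offsets": [[0.704, -0.0112, 0, 0, 0, 0], [0.712, 0, 0.64, 0, 0, 0], [0, 0, 0.8, 0, 0, 0], [0, 0, 0.8, 0, 0, 0], [0, 0, 0.8, 0, 0, 0], [0, 0, 0.48, 0, 0, 0], [0, 0, 0.208, 0, 0, 0], [0, 0, 0, 0, 0, 0], [0, 0, 0, 0, 0, 0]]},
  "jaw": 0.05
}}

```text
time_s: 5.3
ee_pos: [0.4534, 0.1514, 0.041]
ee_rot: [0.806, 0.592, 0.001, 0.001]
ft_force: [0.9, 0.4, 0.9]
grip_width: 0.0499
gripper_force: 0.0
```

>>> {"name": "creep_tool", "arguments": {
  "motion": {"offsets": [[0, 0, 0, 0, 0, 0], [0, 0, 0, 0, 0, 0], [0, 0, 0, 0, 0, 0], [0, 0, 0, 0, 0, 0]]},
  "jaw": 0,
  "grip_force": 40
}}

```text
time_s: 5.8
ee_pos: [0.4526, 0.1514, 0.0405]
ee_rot: [0.805, 0.593, 0.001, 0.001]
ft_force: [0.3, -1.2, 5.5]
grip_width: 0.0169
gripper_force: 43.7
```

To row units: -0.055 m is -0.88, -0.0355 m is -0.568, -0.162 rad / 2.0944 = -0.0773.

>>> {"name": "creep_tool", "arguments": {
  "motion": {"offsets": [[0, 0, -0.32, 0, 0, 0], [0, 0, -0.88, 0, 0, 0], [0, 0, -0.88, 0, 0, 0], [0, 0, -0.88, 0, 0, 0], [0, 0, -0.88, 0, 0, 0], [-0.568, 0.3984, 0, 0, 0, 0], [-0.568, 0.3984, 0, 0, 0, 0], [-0.568, 0.3984, 0, 0, 0, 0], [-0.568, 0.3984, 0, 0, 0, 0], [-0.568, 0.3984, 0, 0, 0, 0], [-0.568, 0.3984, 0, 0, 0, 0], [-0.568, 0.3984, 0, 0, 0, 0], [-0.568, 0.3984, 0, 0, 0, 0], [0, 0, 0, 0, 0, -0.0773], [0, 0, 0, 0, 0, -0.0773], [0, 0, 0, 0, 0, -0.0773], [0, 0, 0, 0, 0, -0.0773], [0, 0, 0, 0, 0, -0.0773], [0, 0, 0, 0, 0, 0], [0, 0, 0, 0, 0, 0]]}
}}

```text
time_s: 8.3
ee_pos: [0.5572, -0.179, 0.2793]
ee_rot: [0.508, 0.862, -0.0, -0.0]
ft_force: [0.6, -0.5, -2.0]
grip_width: 0.0171
gripper_force: 42.6
```

```bash
cat > st.py <<'E'
from h import *
o=ctrl.get_obs();Rm=R.from_quat(o["ee_rot"]).as_matrix()
a=-.0015
L=o["ee_pos"]+Rm@[a,0,-0]; 
print("yaw beak",np.degrees(np.arctan2(-Rm[1,0],-Rm[0,0])),"tilt",Rm[:2,2],"lid xy",L[:2],"lid z",o["ee_pos"][2]-.0405)
print("err tool axes",(np.array([.5592,-.1806,0])-[L[0],L[1],0])@Rm,"F",np.round(o["ft_force"],1),np.round(o["ft_torque"],2),"w",o["grip_width"],"t",o["time_s"])
E
python3 st.py; python3 - <<'E'
from h import *
W=cam("wrist");save("w4",eyes.capture("wrist")[:,:,::-1]);print(proj(W,W[2]+0*W[2]+[[.0,0,-.2]]))
E
```

```text
yaw beak -61.016940896874395 tilt [-0.00082593  0.00014512] lid xy [ 0.55796141 -0.1803518 ] lid z 0.23879084723532626
err tool axes [-8.17275939e-04  9.63207595e-04 -1.05901005e-06] F [ 0.6 -0.5 -2. ] [-0.02  0.   -0.07] w 0.017071823516212167 t 8.3
[[322.09817491 125.09387698]]
```

View pics/w4.png

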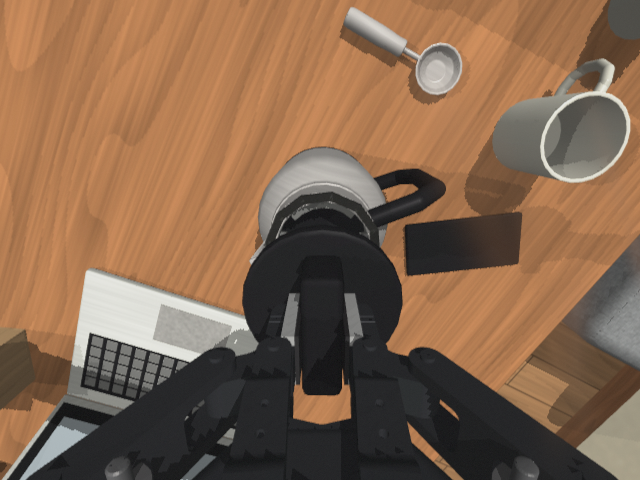

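The lid is held square: its flange is centred at u≈322, and its far edge at v≈231 puts the lid axis about 2–3 mm toward the beak from the TCP. Time to descend.

To row units: 0.02 m is 0.32, 0.001 m is 0.016.

```bash
sed -i 's/a=-.0015/a=-.0022/' st.py
```

>>> {"name": "creep_tool", "arguments": {
  "motion": {"offsets": [[0, 0.016, 0.16, 0, 0, 0], [0, 0, 0.32, 0, 0, 0], [0, 0, 0.32, 0, 0, 0], [0, 0, 0.064, 0, 0, 0], [0, 0, 0.048, 0, 0, 0], [0, 0, 0.032, 0, 0, 0], [0, 0, 0.032, 0, 0, 0], [0, 0, 0, 0, 0, 0]]}
}}

```text
time_s: 9.35
ee_pos: [0.5585, -0.1786, 0.2189]
ee_rot: [0.507, 0.862, -0.0, 0.0]
ft_force: [-0.7, 0.6, -0.7]
grip_width: 0.0171
gripper_force: 42.5
```

```bash
python3 st.py
```

```text
yaw beak -60.89735708294684 tilt [ 0.00029783 -0.00025999] lid xy [ 0.5595731 -0.180559 ] lid z 0.17842196527976167
err tool axes [ 1.45644077e-04 -3.45942250e-04 -1.00462063e-07] F [-0.7  0.6 -0.7] [ 0.01  0.04 -0.02] w 0.01708540958840353 t 9.35
```

>>> {"name": "creep_tool", "arguments": {
  "motion": {"offsets": [[0, 0, 0.016, 0, 0, 0], [0, 0, 0.016, 0, 0, 0], [0, 0, 0.016, 0, 0, 0], [0, 0, 0, 0, 0, 0]]}
}}

```text
time_s: 9.85
ee_pos: [0.5583, -0.1786, 0.2156]
ee_rot: [0.507, 0.862, -0.0, -0.0]
ft_force: [0.3, 0.8, -1.3]
grip_width: 0.017
gripper_force: 42.5
```

```bash
python3 st.py
```

```text
yaw beak -60.88943083819561 tilt [-2.21849203e-04 -5.94815627e-05] lid xy [ 0.55941573 -0.1805307 ] lid z 0.1750995754506851
err tool axes [ 4.44026546e-05 -2.22192621e-04  5.19811831e-08] F [ 0.3  0.8 -1.3] [0.05 0.01 0.03] w 0.01700864254052316 t 9.85
```

To row units: 0.001 m is 0.016.

>>> {"name": "creep_tool", "arguments": {
  "motion": {"offsets": [[0, 0, 0.016, 0, 0, 0], [0, 0, 0.016, 0, 0, 0], [0, 0, 0, 0, 0, 0]]}
}}

```text
time_s: 10.22
ee_pos: [0.5584, -0.1786, 0.2136]
ee_rot: [0.507, 0.862, -0.0, -0.0]
ft_force: [-0.4, 0.0, -1.4]
grip_width: 0.017
gripper_force: 42.5
```

```bash
python3 st.py
```

```text
yaw beak -60.88993794044767 tilt [-2.14414678e-04 -6.49354777e-05] lid xy [ 0.55942276 -0.18052756] lid z 0.17311094657815979
err tool axes [ 4.50773476e-05 -2.29864968e-04  5.24670694e-08] F [-0.4  0.  -1.4] [-0.02 -0.01 -0.01] w 0.017000309699337055 t 10.225
```

>>> {"name": "creep_tool", "arguments": {
  "motion": {"offsets": [[0, 0, 0.016, 0, 0, 0], [0, 0, 0.016, 0, 0, 0], [0, 0, 0, 0, 0, 0]]}
}}

```text
time_s: 10.6
ee_pos: [0.5584, -0.1786, 0.2116]
ee_rot: [0.507, 0.862, -0.0, -0.0]
ft_force: [-0.2, -0.0, -2.2]
grip_width: 0.0171
gripper_force: 42.5
```

```bash
python3 st.py
```

```text
yaw beak -60.89032831155191 tilt [-1.75247076e-04 -6.04677390e-05] lid xy [ 0.55943509 -0.18051541] lid z 0.1711298065877746
err tool axes [ 4.04663589e-05 -2.46548169e-04  4.63140908e-08] F [-0.2 -0.  -2.2] [ 0.03 -0.03  0.  ] w 0.01711835795284374 t 10.6
```

To row units: 0.001 m is 0.016.

>>> {"name": "creep_tool", "arguments": {
  "motion": {"offsets": [[0, 0, 0.016, 0, 0, 0], [0, 0, 0.016, 0, 0, 0], [0, 0, 0, 0, 0, 0]]}
}}

```text
time_s: 10.98
ee_pos: [0.5584, -0.1786, 0.2096]
ee_rot: [0.507, 0.862, -0.0, -0.0]
ft_force: [-0.3, 0.1, -1.8]
grip_width: 0.017
gripper_force: 42.5
```

```bash
python3 st.py
```

```text
yaw beak -60.889477223171326 tilt [-1.97716221e-04 -1.50921692e-05] lid xy [ 0.55942402 -0.18051696] lid z 0.1691138202463141
err tool axes [ 3.64389135e-05 -2.36121255e-04  4.55460718e-08] F [-0.3  0.1 -1.8] [-0.01 -0.04 -0.02] w 0.01699161000792507 t 10.975
```

>>> {"name": "creep_tool", "arguments": {
  "motion": {"offsets": [[0, 0, 0.016, 0, 0, 0], [0, 0, 0.016, 0, 0, 0], [0, 0, 0, 0, 0, 0]]}
}}

```text
time_s: 11.35
ee_pos: [0.5583, -0.1786, 0.2076]
ee_rot: [0.507, 0.862, -0.0, -0.0]
ft_force: [0.1, 0.7, -1.1]
grip_width: 0.0174
gripper_force: 42.5
```

```bash
python3 st.py
```

```text
yaw beak -60.89221477103348 tilt [-2.20837348e-04 -3.94105443e-05] lid xy [ 0.5594048  -0.18052062] lid z 0.16711517572778575
err tool axes [ 3.02712331e-05 -2.17553192e-04  4.83566470e-08] F [ 0.1  0.7 -1.1] [-0.03 -0.02 -0.01] w 0.017367144681928272 t 11.35
```

To row units: 0.001 m is 0.016.

>>> {"name": "creep_tool", "arguments": {
  "motion": {"offsets": [[0, 0, 0.016, 0, 0, 0], [0, 0, 0.016, 0, 0, 0], [0, 0, 0, 0, 0, 0], [0, 0, 0, 0, 0, 0]]}
}}

```text
time_s: 11.85
ee_pos: [0.5584, -0.1786, 0.2058]
ee_rot: [0.507, 0.862, -0.0, 0.0]
ft_force: [0.0, 0.4, -1.0]
grip_width: 0.0174
gripper_force: 42.7
```

```bash
python3 st.py
```

```text
yaw beak -60.89379081960715 tilt [ 9.33406147e-05 -1.46628480e-04] lid xy [ 0.55951766 -0.18054237] lid z 0.16526237929921933
err tool axes [ 1.04168149e-04 -3.05579698e-04 -2.12006041e-08] F [ 0.   0.4 -1. ] [ 0.04 -0.01 -0.04] w 0.01735034013015942 t 11.85
```

>>> {"name": "creep_tool", "arguments": {
  "motion": {"offsets": [[0, 0, 0.016, 0, 0, 0], [0, 0, 0, 0, 0, 0], [0, 0, 0, 0, 0, 0]]}
}}

```text
time_s: 12.22
ee_pos: [0.5585, -0.1786, 0.2049]
ee_rot: [0.507, 0.862, -0.0, 0.0]
ft_force: [-0.3, 0.6, 0.3]
grip_width: 0.0172
gripper_force: 42.9
```

```bash
python3 st.py
```

```text
yaw beak -60.88938727160698 tilt [ 0.00021119 -0.00023459] lid xy [ 0.55956925 -0.18052326] lid z 0.16444449121098326
err tool axes [ 1.12594414e-04 -3.59939056e-04 -5.99806451e-08] F [-0.3  0.6  0.3] [ 0.    0.18 -0.03] w 0.017172434317646933 t 12.225
```

To row units: 0.0002 m is 0.0032, 0.08 rad / 2.0944 = 0.0382.

>>> {"name": "creep_tool", "arguments": {
  "motion": {"offsets": [[0, 0.0032, 0, 0, 0, 0.0382], [0, 0.0032, 0, 0, 0, 0.0382], [0, 0.0032, 0, 0, 0, 0.0382], [0, 0, 0, 0, 0, 0]]}
}}

```text
time_s: 12.72
ee_pos: [0.5592, -0.1787, 0.205]
ee_rot: [0.606, 0.795, -0.0, 0.0]
ft_force: [-1.0, -1.5, 0.2]
grip_width: 0.0172
gripper_force: 42.8
```

```bash
python3 st.py
```

```text
yaw beak -74.59908226181676 tilt [ 0.00058022 -0.00069881] lid xy [ 0.55975022 -0.18078583] lid z 0.16446752985525712
err tool axes [ 3.25275346e-04 -4.81113592e-04 -4.49103939e-07] F [-1.  -1.5  0.2] [-0.11  0.03  0.03] w 0.017165221011026684 t 12.725
```

>>> {"name": "creep_tool", "arguments": {
  "motion": {"offsets": [[0, 0.0032, 0, 0, 0, 0.0382], [0, 0.0032, 0, 0, 0, 0.0382], [0, 0.0032, 0, 0, 0, 0.0382], [0, 0, 0, 0, 0, 0]]}
}}

```text
time_s: 13.22
ee_pos: [0.5596, -0.1784, 0.2049]
ee_rot: [0.696, 0.718, -0.0, 0.0]
ft_force: [0.4, -1.5, 0.8]
grip_width: 0.0171
gripper_force: 42.8
```

```bash
python3 st.py
```

```text
yaw beak -88.28296577488827 tilt [ 0.00022685 -0.00041439] lid xy [ 0.55970099 -0.18057498] lid z 0.16437519580319127
err tool axes [-9.99770417e-06 -5.01514515e-04 -1.03282574e-07] F [ 0.4 -1.5  0.8] [-0.13  0.08  0.1 ] w 0.01707663175842205 t 13.225
```

To row units: 0.0002 m is 0.0032, 0.078 rad / 2.0944 = 0.0372.

>>> {"name": "creep_tool", "arguments": {
  "motion": {"offsets": [[0, 0.0032, 0.0032, 0, 0, 0.0372], [0, 0.0032, 0.0032, 0, 0, 0.0372], [0, 0.0032, 0.0032, 0, 0, 0.0372], [0, 0, 0, 0, 0, 0]]}
}}

```text
time_s: 13.72
ee_pos: [0.5602, -0.1783, 0.2043]
ee_rot: [0.775, 0.632, 0.0, 0.0]
ft_force: [0.3, -1.0, 0.9]
grip_width: 0.0173
gripper_force: 42.9
```

```bash
python3 st.py
```

```text
yaw beak -101.65894336073092 tilt [ 0.00023956 -0.00028161] lid xy [ 0.55980226 -0.18048414] lid z 0.16384894862010577
err tool axes [-2.35174378e-04 -5.66421111e-04 -1.11648383e-07] F [ 0.3 -1.   0.9] [-0.12  0.19  0.01] w 0.017329657080450298 t 13.725
```

>>> {"name": "creep_tool", "arguments": {
  "motion": {"offsets": [[0, 0.0032, 0.0032, 0, 0, 0.0372], [0, 0.0032, 0.0032, 0, 0, 0.0372], [0, 0, 0, 0, 0, 0]]}
}}

```text
time_s: 14.1
ee_pos: [0.5607, -0.1783, 0.204]
ee_rot: [0.822, 0.569, 0.0, 0.0]
ft_force: [-1.5, -1.1, 2.1]
grip_width: 0.0171
gripper_force: 43.0
```

```bash
python3 st.py
```

```text
yaw beak -110.57603847476085 tilt [ 0.00036756 -0.0001202 ] lid xy [ 0.55992512 -0.18034955] lid z 0.1634961556793931
err tool axes [-4.89315290e-04 -5.90843802e-04 -2.36422836e-07] F [-1.5 -1.1  2.1] [-0.11  0.23  0.06] w 0.017071121687658668 t 14.1
```

To row units: 0.0002 m is 0.0032, 0.077 rad / 2.0944 = 0.0368.

>>> {"name": "creep_tool", "arguments": {
  "motion": {"offsets": [[0, 0.0032, 0.0032, 0, 0, 0.0368], [0, 0.0032, 0.0032, 0, 0, 0.0368], [0, 0.0032, 0.0032, 0, 0, 0.0368], [0, 0.0032, 0.0032, 0, 0, 0.0368], [0, 0, 0, 0, 0, 0]]}
}}

```text
time_s: 14.72
ee_pos: [0.5615, -0.1785, 0.2034]
ee_rot: [0.9, 0.437, 0.0, 0.0]
ft_force: [0.3, -0.8, 4.1]
grip_width: 0.017
gripper_force: 43.2
```

```bash
python3 st.py; python3 - <<'E'
from h import *
im=eyes.capture("wrist")[:,:,::-1];t=eyes.capture("top")[:,:,::-1]
W=cam("wrist");print(proj(W,[[.559,-.181,.195],[.524,-.2257,.185]]))
save("w5",np.hstack([im[180:480,150:550],cv2.resize(t[215:290,415:515],(400,300),interpolation=cv2.INTER_CUBIC)])); cv2.imwrite("pics/w5full.png",im)
E
```

```text
yaw beak -128.2163358696775 tilt [ 6.81988684e-04 -1.35619468e-05] lid xy [ 0.56017772 -0.18027224] lid z 0.16285620087826122
err tool axes [-8.62362047e-04 -5.65409653e-04 -6.62346696e-07] F [ 0.3 -0.8  4.1] [-0.01  0.26 -0.02] w 0.016998543464872624 t 14.725
[[319.81689497 307.0679069 ]
 [320.42712301 383.17136979]]
```

View pics/w5.png

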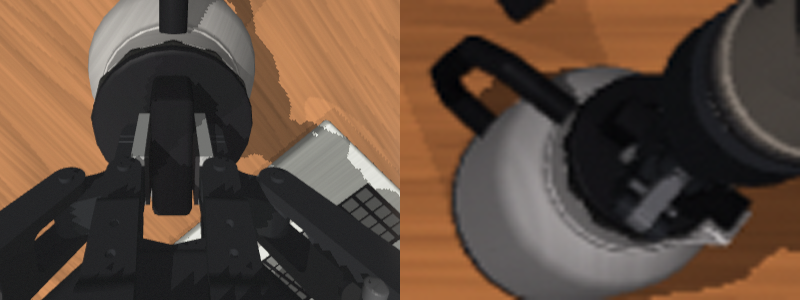

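The wing, beak and handle line up: handle at u≈173 and wing at u≈172 in the left half. The carafe looks unmoved, so I release and retreat.

Careful with the scale: shifts go in shares of 62.5 mm and turns go in shares of 120 degrees. That gives: -0.05 m is -0.8, -0.045 m is -0.72.

>>> {"name": "creep_tool", "arguments": {
  "motion": {"offsets": [[0, 0, 0, 0, 0, 0], [0, 0, 0, 0, 0, 0], [0, 0, 0, 0, 0, 0], [0, 0, -0.16, 0, 0, 0], [0, 0, -0.48, 0, 0, 0], [0, 0, -0.8, 0, 0, 0], [0, 0, -0.8, 0, 0, 0], [-0.64, 0, 0, 0, 0, 0], [-0.72, 0, 0, 0, 0, 0], [0, 0, 0, 0, 0, 0], [0, 0, 0, 0, 0, 0]]},
  "jaw": 0.05
}}

```text
time_s: 16.2
ee_pos: [0.5089, -0.2447, 0.3436]
ee_rot: [0.9, 0.436, 0.001, 0.0]
ft_force: [-0.1, 0.4, -0.2]
grip_width: 0.0497
gripper_force: 0.0
```

```bash
python3 - <<'E'
from h import *
W=cam("wrist");im=eyes.capture("wrist")[:,:,::-1];t=eyes.capture("top")[:,:,::-1];cv2.imwrite("pics/w6full.png",im);cv2.imwrite("pics/t6full.png",t)
p=proj(W,[[.559,-.181,.195]])[0];print(p,list(W[2]));x,y=int(p[0])-65,max(0,int(p[1])-55);print(x,y)
a=cv2.resize(im[y:y+130,x:x+130],(600,600),interpolation=cv2.INTER_CUBIC)
save("w6",(255*(a/255.)**.5).astype(np.uint8))
E
```

```text
[320.84474595 128.31349454] [np.float64(0.561434253375443), np.float64(-0.17931494961427946), np.float64(0.4856769240499005)]
255 73
```

View pics/w6.png

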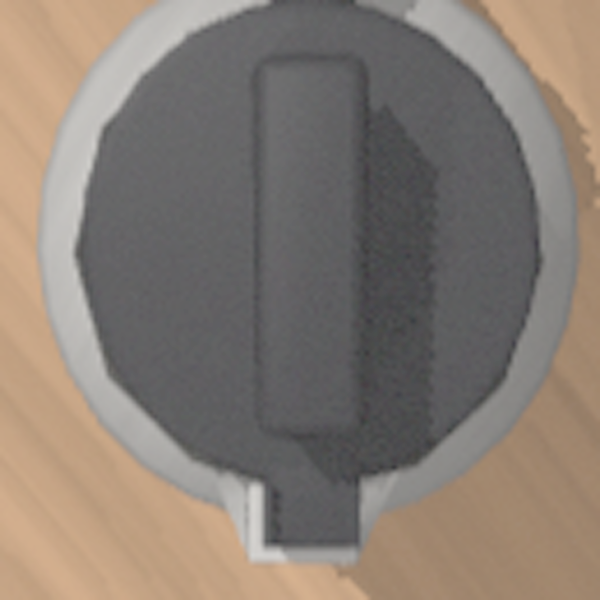

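The beak (x≈265–358) sits over the spout lip (x≈250–358). That is about 1.4 mm off centre, and the lid is level and released.

```bash
python3 -c "
from rig import ctrl, eyes
print(ctrl.sign_off())"
```

```text
the job is handed in; nothing more can be done
None
```

The lid is back on the carafe and handed in: screwed in with the beak about 1.4 mm off the spout's centre line, drawn down to about 163 mm, and let go at 16 s; the hand-in call returned no verdict.

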